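# Free the pivot rod from the left-hand clamp

### The arm

A 6-joint arm with a two-finger parallel gripper is mounted at the origin on the work surface. World frame = base frame: x ahead of the robot, y to its left, z up, the work surface at z = 0. Lengths are in mm, angles in degrees, forces in N, time in s.
With the tool pointing down it reaches from about 350 to 850 mm from the base axis. Payload 8.1 kg.
Tool frame: the origin (TCP) lies at the centre of the arm's flange, where the gripper is bolted on; the fingertips stand 173 mm ahead of it and the grasp point (between the pads) lies 155 mm ahead of it; z points along the fingers, y is the line along which they close (so a half turn about z gives the same grasp; the last joint's range is limited). The gripper opens to 85 mm and grips with 20 to 120 N. Pads are 22 mm wide; open, the fingers measure 114 mm over their backs; the gripper's body (76 mm by 85 mm) begins 54 mm behind the grasp point. The pads swing forward as they close: fully open they stand 13 mm farther back than shut.
Start: joints at [68.732, 7.471, 85.268, -0, 87.261, -4.893], TCP at [169.134, 575.674, 404.692] pointing down, gripper open.
Joint ranges: [-169.43, 169.43], [-51.17, 129.36], [1.28, 143.12], [-76.62, 256.62], [0, 156.53], [-152.29, 152.29]. Speed limits (degrees/s): [136.94, 136.94, 159.86, 180, 180, 180].

### API

Orientations are given as [roll, pitch, yaw] about the fixed x, y, z axes, in that order (R = Rz(yaw) Ry(pitch) Rx(roll)).
In Python, from bench import * gives the robot as it stands.
- The arm moves only by the shell command python3 -m jog 'ROWS' [FORCE]. ROWS is text: rows parted by semicolons, each of 7 numbers parted by spaces: the shift along the tool's x, y, z scaled (see below), then the turn, a rotation vector about the tool's x, y, z scaled (see below), then the closure, from -1 (fully open) to 1 (shut). In form: tx ty tz wx wy wz hand; .... A call has 1 to 5 rows; each row shifts and turns the commanded pose from where the row before left it, along the tool's axes as they then stand; what a row does not reach is not made up. The controller multiplies each number of a shift by 0.1 m and each number of a turn by 60 degrees. A row lasts 1/8 s, in which the tool goes at most 62.5 mm and 10.7 degrees, less where a joint would pass 70% of its speed; a pose out of reach is approached as far as the arm can. A call with a number of a shift or a turn outside -1 to 1 is refused whole. A call with a gripper value outside its range is refused whole. The fingers move at their own pace and stop on an object; FORCE is the grip in N (left out, the last holds). Time passes only in rows, so rows that do not move let the fingers close. It gives the time, the measured TCP pose, the force, the opening and the grip force at its end, in the units of the state.
- sense(): the state, without advancing time (a new reading comes with each control period).
- snapshot(name): name is "scene" or "top" or "wrist"; returns a dict with "img" (400x640x3 uint8, red, green, blue), "fx", "fy", "cx", "cy" (pixels), "dist" ([k1, k2, p1, p2, k3] as OpenCV has them; the pictures are not rectified), "extrinsics" (4x4, takes a point from camera to world coordinates). Camera axes: x right, y down, z forward; pixel columns grow to the right and rows downward; lengths in mm; the calibration is good to about 2 mm. A picture is of the moment at which its call begins. There is no depth.
- hand_in(): hands the job in; it is judged then, once.
The state is a dict: "time": time; "joint_pos": joint angles; "qd": joint speeds; "joint_efforts": joint torques, N m; "tool_pos": TCP position; "tcp_rot": TCP orientation; "ft_force": force on the tool from outside, world axes, zero at the start; "wrist_torque": the same for the moment, N m; "finger_gap": finger opening in mm; "grip_force": force on a finger pad.
Only numpy, scipy, OpenCV 4.12 (cv2) and the standard library are available. Lean on these libraries where they do the work, as an engineer would, in place of code of your own. Each camera call takes 0.05 s, during which the arm holds its last target. There are 200 camera calls.

### The job

The snowshoe's pivot rod is locked in the strap clamp, whose wing nut has a reversed (left-hand) thread: it loosens clockwise seen from above, and must not be tightened further. Loosen the nut almost or right up to its stop, draw the rod out endwise from under the raised strap, and lay it flat in the open drawer without dropping it. Leave the nut loosened and the drawer standing open, and do not disturb the clip, the bushing or the awl.

Things in the scene. Friction and masses are not known exactly. Their poses are not given: they have to be found in the camera images.
- jig: strap clamp fixed to the shelf: dark wooden block 75 x 96 x 30 mm, steel trough on top. Origin on the shelf; x along the trough, z up. In this frame the block spans x -100 to -25, y -24 to 72 mm; trough along x at y 0, floor z 30, ends open, walls' inner faces y -8 and 8, outer -14 and 14, tops z 37. The rod leaves along -x: 35 mm of level travel brings its tail out from under the strap
- tongue (a point): lower end of the tongue (8 mm along jig x, 10 mm across) under the steel strap, 41.5 mm above the shelf at nut value 0, at jig x -50, y 0: it sits in the rod's neck so the rod cannot slide. The strap (jig x -62 to -38, y -22 to 72) has its underside 6 mm and its top 16 mm above this point. All of it rises with the nut, 2.2 mm per rad; it clears the rod's top (z 44) above 1.2 rad
- rod_seat (a point): the point of the clamp where the middle of the rod lies at the start: on the trough's line, jig frame (-90, 0, 37) mm; axes as the jig's
- nut (a joint): turn of the brass wing nut on its upright left-hand stud, rad: grows as the nut turns CLOCKWISE seen from above, which loosens and raises it 2.2 mm per rad. Starts at 0 to 0.4; loose stop 2.8, which it should reach or nearly reach (2.4 or more); tight stop -0.6, and below -0.3 it counts as tightened. Friction 0.06 N m; stays where left; needs two or more grasps
- nut_wings (a point): on the nut's axis amid its wings, 79.5 mm above the shelf at nut value 0, over jig (-50, 45) mm; turns and rises with the nut. x along the two upright wings (50 mm in all), y through their thickness (9 mm, flat), z up. Wings reach from 14 mm below to 11 mm above this point, the stud's end up to 16 mm above; strap top 22 mm below. Pinch across the thickness from above, centred on the axis
- rod: blue aluminium pivot rod, 14 mm across, 120 long, about 50 g, level in the trough. Origin on its axis at mid-length; x along it to its tail, the end under the strap (it may roll about x). A neck 6 mm across spans x 33 to 47. At first the plain front end, x -60 to -10, sticks out free of the block in the jig's -x, 37 mm above the shelf: pinch it there from above; 40 N is enough
- chest_drawer0 (a joint): how far the drawer of the low pine chest is pulled out, m; starts at 0.105 to 0.125, slides with about 1 N of friction
- drawer_floor (a point): on the drawer's floor, 22 mm above the shelf, mid-width. x towards the chest (the drawer opens to -x), y along the width, z up. Inside spans x -47 to 98 mm (the part from -47 to about +50 is open above, the rest under the chest's top, 75 mm above the shelf), y -89 to 89; side walls 31 mm above the floor, front panel 42 mm, with a brass knob outside. Lay the rod along y
- clip: black polymer decking clip, 50 x 18 x 21 mm, a bystander; origin at the centre of its underside
- bushing: bronze bushing, a ring 28 mm across and 22 mm high, standing; a bystander; origin at the centre of its underside
- awl: stubby steel awl with an ash handle, 112 mm long, 25 mm thick, lying; a bystander; origin on its underside, x towards the point
Mind the look-alikes: they are no part of the job. Of the things shaped like the jig, the wooden one is meant.

How it is judged:
By the outcome, as a careful person would: the job done as asked, in the order asked, and still so for the second after the job is handed in, with the robot touching nothing.
It also fails if it takes over 64 s, if anything falls off the work surface, if the arm or the gripper's body presses on something with over 40 N, if the wrist force passes 120 N, or if a joint passes its speed limit or range.

## Working session

There is one attempt and no reset: what is moved stays moved. The work goes in short steps, Python scripts to look and compute and a shell command to move; the robot and the scene stay as the last step left them, time stands still between calls to the robot, and variables do not carry over. Pictures are saved under pics/ and viewed, at most 13 in all, crops included, and the job is handed in when it is done.

```bash
ls; mkdir -p pics; python3 - <<'E'
from bench import *
import cv2,numpy as np
print(sense())
for n in ("scene","top"):
    s=snapshot(n); cv2.imwrite(f"pics/{n}0.png",s["img"][:,:,::-1])
    print(n,s["fx"],s["fy"],s["cx"],s["cy"],s["dist"]); print(np.round(s["extrinsics"],3))
E
```

```text
pics
{'time': 0.0, 'joint_pos': array([ 6.87326580e+01,  7.51442721e+00,  8.53303471e+01,  2.74383801e-04,
        8.72618980e+01, -4.89467508e+00]), 'qd': array([ 0.00376461, -0.07386389,  0.07587572, -0.08361193,  0.10782556,
        0.03881701]), 'joint_efforts': array([ 1.97143869e-03, -5.69393027e+01, -5.00563002e+01,  1.06788079e-04,
        1.45804236e-02,  2.41421492e-05]), 'tool_pos': array([169.03800601, 575.44951807, 403.64100195]), 'tcp_rot': array([-1.79893740e+02, -9.37478780e-03,  1.63627311e+02]), 'ft_force': array([0.04373513, 0.31772863, 0.04088847]), 'wrist_torque': array([-0.0074398 , -0.00139748, -0.02869869]), 'grip_force': 0.0, 'finger_gap': 85.39706213615274}
scene 365.83236089913555 365.83236089913555 320.85758952521905 197.2360960054377 [-0.05486985  0.          0.          0.          0.        ]
[[-4.900000e-01  5.760000e-01 -6.540000e-01  1.104264e+03]
 [ 8.720000e-01  3.280000e-01 -3.640000e-01  2.711640e+02]
 [ 5.000000e-03 -7.490000e-01 -6.630000e-01  6.027510e+02]
 [ 0.000000e+00  0.000000e+00  0.000000e+00  1.000000e+00]]
top 460.0556311958426 460.0556311958426 322.96829523927624 203.98289935017308 [-0.0459408  0.         0.         0.         0.       ]
[[-2.100000e-02 -9.840000e-01  1.760000e-01  4.404380e+02]
 [-1.000000e+00  1.700000e-02 -2.300000e-02  2.352600e+01]
 [ 2.000000e-02 -1.770000e-01 -9.840000e-01  1.037631e+03]
 [ 0.000000e+00  0.000000e+00  0.000000e+00  1.000000e+00]]
```

View pics/scene0.png

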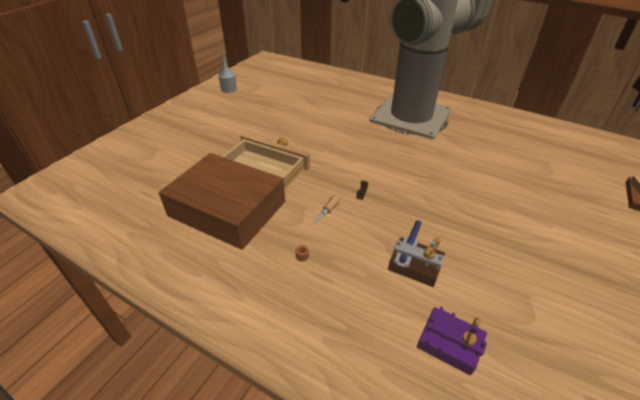

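View pics/top0.png

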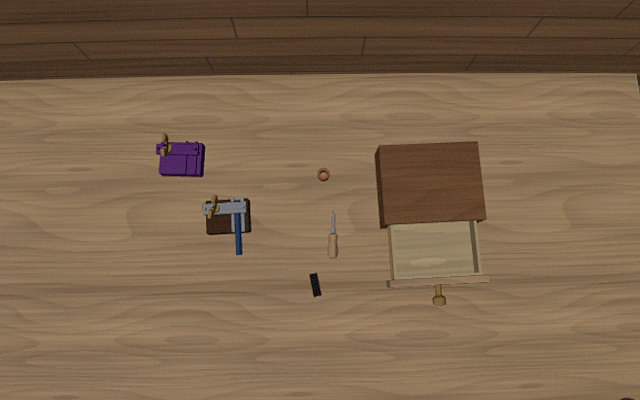

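The scene and top views show the wooden jig at top px (227,215), with the rod pointing down-image to (239,254) and the nut at (212,207). The purple decoy is at (182,158). The open drawer is at (433,250), the awl at (333,235), the clip at (315,285) and the bushing at (323,174).

```bash
cat > h.py <<'E'
from bench import *
import cv2,numpy as np
from scipy.spatial.transform import Rotation as Ro
def ray(s,uv):
    K=np.array([[s["fx"],0,s["cx"]],[0,s["fy"],s["cy"]],[0,0,1]])
    p=cv2.undistortPoints(np.array(uv,float).reshape(-1,1,2),K,np.array(s["dist"])).reshape(-1,2)
    E=np.array(s["extrinsics"]); d=np.c_[p,np.ones(len(p))]@E[:3,:3].T
    return E[:3,3],d/np.linalg.norm(d,axis=1)[:,None]
def cast(s,uv,z):
    o,d=ray(s,uv); return o+d*((z-o[2])/d[:,2])[:,None]
def tri(obs):
    A=np.zeros((3,3));b=np.zeros(3);L=[]
    for s,uv in obs:
        o,d=ray(s,[uv]);M=np.eye(3)-np.outer(d[0],d[0]);A+=M;b+=M@o;L.append((M,o))
    p=np.linalg.solve(A,b); return p,[round(float(np.linalg.norm(M@(p-o))),1) for M,o in L]
def hsv(s): return cv2.cvtColor(s["img"],cv2.COLOR_RGB2HSV)
def proj(s,P):
    E=np.linalg.inv(np.array(s["extrinsics"]));K=np.array([[s["fx"],0,s["cx"]],[0,s["fy"],s["cy"]],[0,0,1]])
    return cv2.projectPoints(np.array(P,float).reshape(-1,1,3),cv2.Rodrigues(E[:3,:3])[0],E[:3,3],K,np.array(s["dist"]))[0].reshape(-1,2)
def blue(s,lo=(105,120,40),hi=(122,255,255)):
    m=cv2.inRange(hsv(s),lo,hi); n,l,st,c=cv2.connectedComponentsWithStats(m)
    return [(st[i].tolist(),c[i].round(1).tolist()) for i in range(1,n) if st[i][4]>15],m
E
python3 - <<'E'
from h import *
S={n:snapshot(n) for n in("top","scene")}
for n in S: print(n,blue(S[n])[0])
i=S["top"]["img"];j=S["scene"]["img"]
a=cv2.resize(i[185:265,190:270],(400,400),interpolation=cv2.INTER_CUBIC)
b=cv2.resize(j[210:290,380:460],(400,400),interpolation=cv2.INTER_CUBIC)
c=cv2.resize(i[215:315,370:500],None,fx=2,fy=2);d=cv2.resize(j[130:230,210:340],None,fx=2,fy=2)
o=np.zeros((600,800,3),np.uint8);o[:400,:400]=a;o[:400,400:]=b;o[400:,:260]=c;o[400:,400:660]=d
cv2.imwrite("pics/c1.png",o[:,:,::-1])
E
```

```text
top [([235, 213, 7, 42, 211], [237.6, 233.7])]
scene []
```

View pics/c1.png

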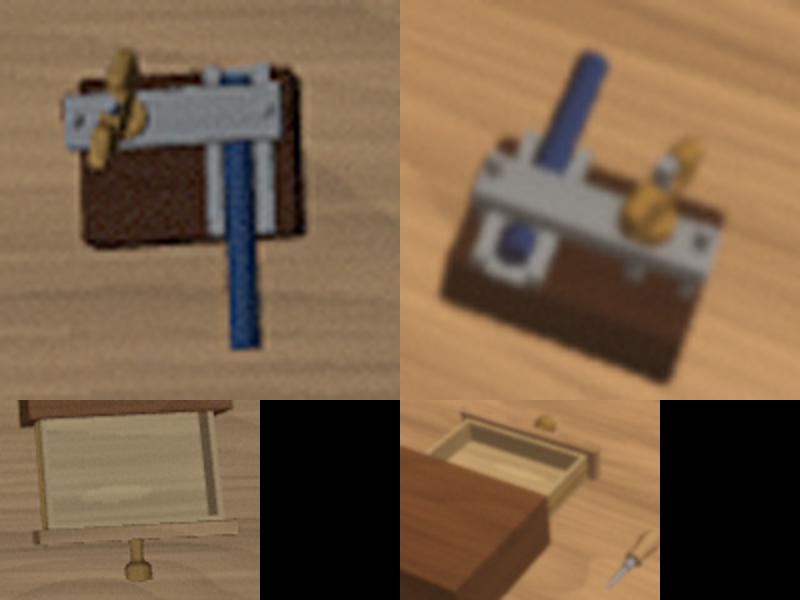

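```bash
python3 - <<'E'
from h import *
T=snapshot("top");C=snapshot("scene")
a=cast(T,[(239.2,254.6),(237.4,213.4)],40);print("rod front/strap",a.round(1))
d=a[1]-a[0];print("yaw",np.degrees(np.arctan2(d[1],d[0])))
print(tri([(T,(239.2,254.6)),(C,(418.8,221.6))]), tri([(T,(237.2,200.2)),(C,(403.4,258))]))
print("nut",cast(T,[(214.6,196),(209.6,217),(212.2,207)],85).round(1))
# drawer corners: crop x2 from (370,215): inner floor
q=[(370+c/2,215+r/2) for c,r in[(48,128),(208,113),(35,18+0),(138,570-400),(232,410-400),(20,412-400)]]
print("drawer",cast(T,q,22).round(1))
E
```

```text
rod front/strap [[511.3 182.9  40. ]
 [601.4 187.7  40. ]]
yaw 3.0776301469667287
(array([511.16943806, 184.36237805,  37.76294139]), [1.1, 1.1]) (array([629.56003694, 189.77197297,  43.97114899]), [2.0, 2.0])
nut [[632.1 228.8  85. ]
 [587.5 238.3  85. ]
 [608.6 233.3  85. ]]
drawer [[ 452.6 -152.8   22. ]
 [ 464.7 -331.7   22. ]
 [ 574.4 -143.9   22. ]
 [ 404.9 -249.5   22. ]
 [ 579.1 -368.1   22. ]
 [ 581.4 -127.3   22. ]]
```

```bash
cat >> h.py <<'E'
def go(p,yaw):
    "tool-frame shift (scaled units, total) and turn from the measured pose to TCP p, pointing down at yaw"
    s=sense();R=Ro.from_euler("xyz",s["tcp_rot"],degrees=True);R2=Ro.from_euler("xyz",[180,0,yaw],degrees=True)
    print("at",s["tool_pos"].round(1),s["tcp_rot"].round(2),"shift/100:",(R.inv().apply(np.array(p)-s["tool_pos"])/100).round(3),"turn/60:",(np.degrees((R.inv()*R2).as_rotvec())/60).round(3))
E
python3 -m jog '-.51 -.2 0 0 0 0 -1;-.51 -.2 0 0 0 0 -1;-.51 -.2 0 0 0 0 -1;-.51 -.2 0 0 0 0 -1;-.51 -.2 0 0 0 0 -1'
python3 -m jog '-.51 -.2 0 0 0 0 -1;-.51 -.2 0 0 0 0 -1;-.51 -.2 0 0 0 0 -1;0 0 0 0 0 0 -1;0 0 0 0 0 0 -1'
python3 - <<'E'
from h import *
s=snapshot("wrist");np.save("w1.npy",s,allow_pickle=True);cv2.imwrite("pics/w1.png",s["img"][:,:,::-1])
print(sense()["tool_pos"],sense()["tcp_rot"],s["fx"],s["cx"],s["cy"]);print(np.array(s["extrinsics"]).round(2))
E
```

```text
time: 0.92
tool_pos: [386.7, 406.6, 404.8]
tcp_rot: [180.0, 0.0, 163.6]
ft_force: [1.4, 0.0, 0.3]
finger_gap: 85.4
grip_force: 0.0
time: 1.55
tool_pos: [515.5, 307.0, 404.4]
tcp_rot: [-180.0, -0.0, 163.6]
ft_force: [-0.3, 0.7, 0.2]
finger_gap: 85.0
grip_force: 0.0
[515.01443185 307.56477535 404.576468  ] [ 1.79997511e+02 -3.39764271e-02  1.63644919e+02] 312.74347903194956 322.14864710260406 195.96266891428078
[[ 2.8000e-01  9.1000e-01  3.1000e-01  4.3341e+02]
 [ 9.6000e-01 -2.7000e-01 -9.0000e-02  3.3162e+02]
 [ 0.0000e+00  3.3000e-01 -9.4000e-01  3.7350e+02]
 [ 0.0000e+00  0.0000e+00  0.0000e+00  1.0000e+00]]
```

View pics/w1.png

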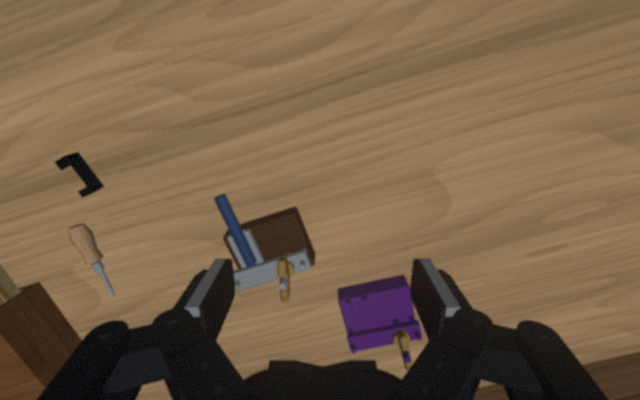

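```bash

python3 -m jog '-.2 -.26 .35 0 0 -.037 -1;-.2 -.26 .35 0 0 -.036 -1;0 0 .2 0 0 0 -1;0 0 0 0 0 0 -1;0 0 0 0 0 0 -1'
python3 - <<'E'
from h import *
s=snapshot("wrist");np.save("w2.npy",s,allow_pickle=True)
print(sense()["tool_pos"],sense()["tcp_rot"])
print(proj(s,[[511,183.5,37],[630,189.5,37],[608.6,233.4,82]]))
h=proj(s,[[590,210,50]])[0].astype(int);x=max(0,h[0]-130);y=max(0,min(h[1]-100,200));print(x,y)
cv2.imwrite("pics/w2.png",cv2.resize(s["img"][y:y+200,x:x+260],None,fx=3,fy=3,interpolation=cv2.INTER_CUBIC)[:,:,::-1])
E
```

```text
time: 2.22
tool_pos: [540.2, 247.9, 316.2]
tcp_rot: [179.9, 0.1, 168.1]
ft_force: [0.5, 0.6, 0.6]
finger_gap: 85.5
grip_force: 0.0
[540.47496906 247.79102299 316.64025365] [1.79901910e+02 1.32500073e-01 1.68081579e+02]
[[237.24595342 177.25313101]
 [280.32112581 294.64734417]
 [320.93266679 298.5700222 ]]
159 161
```

View pics/w2.png

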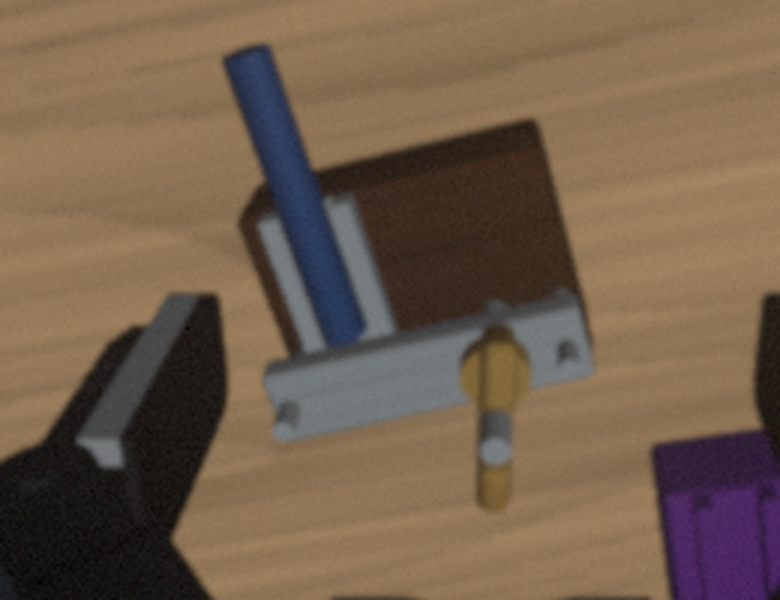

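```bash
python3 - <<'E'
from h import *
W=np.load("w2.npy",allow_pickle=True).item();W1=np.load("w1.npy",allow_pickle=True).item()
T=snapshot("top");C=snapshot("scene")
f=lambda x,y:(159+x/3,161+y/3)
print("stud W@96",cast(W,[f(495,450)],96), "WC",tri([(W,f(495,450)),(C,(433,243))]))
print("wing ends W@z91",cast(W,[f(495,330),f(493,500)],91))
print("rod front WT",tri([(W,f(248,58)),(T,(239.2,254.6))]),"WC",tri([(W,f(248,58)),(C,(418.8,221.6))]))
# rod axis from masks: fit in each view
for n,s in(("T",T),("W",W),("W1",W1)):
    b,m=blue(s); 
    m=cv2.morphologyEx(m,cv2.MORPH_OPEN,np.ones((2,2),np.uint8))
    ys,xs=np.nonzero(m); 
    k=(ys>0)
    r=cv2.minAreaRect(np.c_[xs[k],ys[k]].astype(np.float32)); print(n,b,r)
    vx,vy,x0,y0=cv2.fitLine(np.c_[xs,ys].astype(np.float32),cv2.DIST_HUBER,0,.01,.01).ravel()
    P=cast(s,[(x0,y0),(x0+vx*15,y0+vy*15)],39.5);d=P[1]-P[0];print("  axis pt",P[0].round(1),"yaw",np.degrees(np.arctan(d[1]/d[0])).round(2))
# strap corners W at z 57.5, block top corners z30
print("strap front L/R corners@58",cast(W,[f(268,378),f(572,300),f(592,368),f(283,438)],58).round(1))
print("block top corners@30",cast(W,[f(248,217),f(535,122)],30).round(1))
E
```

```text
stud W@96 [[609.3485544  235.58151889  96.        ]] WC (array([610.86918235, 235.00084999,  94.13337854]), [0.3, 0.3])
wing ends W@z91 [[579.07465236 241.92199249  91.        ]
 [628.69243684 231.06312569  91.        ]]
rod front WT (array([513.47231672, 184.57675403,  33.1475771 ]), [1.8, 1.8]) WC (array([513.51654752, 186.53668599,  40.14133986]), [0.7, 0.7])
T [([235, 213, 7, 42, 212], [237.7, 233.5])] ((238.71275329589844, 234.95669555664062), (40.08158874511719, 5.282345771789551), 87.95458984375)
  axis pt [554.6 184.6  39.5] yaw 2.62
W [([239, 181, 40, 95, 969], [260.1, 232.6])] ((259.3642578125, 229.04721069335938), (97.7348861694336, 12.155263900756836), 70.82099914550781)
  axis pt [564.6 189.9  39.5] yaw 1.85
W1 [([217, 197, 38, 68, 536], [236.1, 231.7])] ((236.864013671875, 231.79226684570312), (72.98885345458984, 8.374561309814453), 65.32313537597656)
  axis pt [560.9 190.   39.5] yaw 2.12
strap front L/R corners@58 [[602.1 171.1  58. ]
 [594.9 260.6  58. ]
 [617.9 262.3  58. ]
 [623.  169.5  58. ]]
block top corners@30 [[563.8 169.7  30. ]
 [551.7 259.9  30. ]]
```

The wrist view shows the wings vertical in the image on column ~324, so yaw 168° is aligned with them, and the stud end is at (324,311). The stud triangulates to z≈94–96 (expected about 96) and xy ≈ (609.5,235). I'll move above the nut.

```bash
python3 - <<'E'
from h import *
go([609.5,235,238.5],167.8)
E
```

```text
at [540.6 247.4 316.5] [1.7991e+02 1.3000e-01 1.6806e+02] shift/100: [-0.698  0.02   0.781] turn/60: [0.001 0.002 0.004]
```

```bash

python3 -m jog '-.35 .01 .2 0 0 0 -1;-.35 .01 .2 0 0 0 -1;0 0 .2 0 0 0 -1;0 0 .18 0 0 0 -1;0 0 0 0 0 0 -1' 30
python3 - <<'E'
from h import *
s=snapshot("wrist");np.save("w3.npy",s,allow_pickle=True)
go([609.5,235,238.5],167.8)
cv2.imwrite("pics/w3.png",cv2.resize(s["img"][180:400,180:460],None,fx=2.5,fy=2.5,interpolation=cv2.INTER_CUBIC)[:,:,::-1])
E
```

```text
time: 3.0
tool_pos: [607.7, 234.0, 234.6]
tcp_rot: [-179.9, -0.2, 168.0]
ft_force: [-0.9, -0.1, -0.3]
finger_gap: 85.2
grip_force: 0.0
at [608.3 234.2 236.1] [-1.7996e+02 -9.0000e-02  1.6804e+02] shift/100: [-0.01   0.01  -0.024] turn/60: [-0.001 -0.001  0.004]
```

View pics/w3.png

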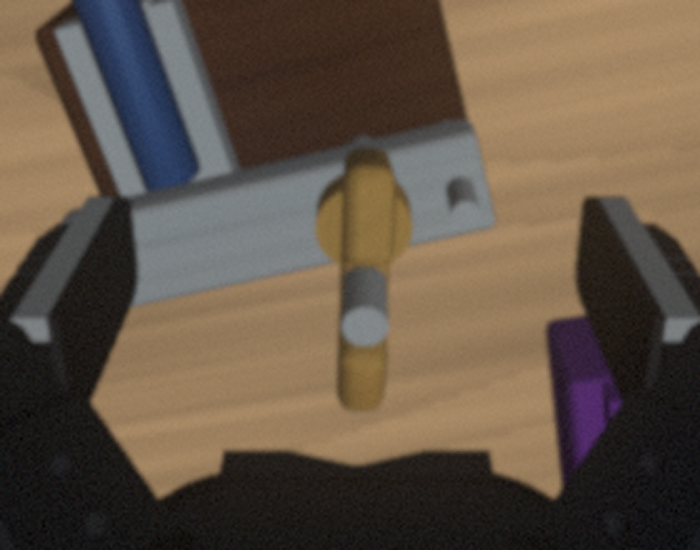

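The nut sits between the open pads, about 1.5–2 mm to the +tool-y side (stud at px (326,311) vs the pad centre plane at 322). The wing is turned about 1.5° further clockwise. I'll correct both and pinch.

```bash

python3 -m jog '-.005 .017 -.02 0 0 .025 -1;0 0 0 0 0 0 0.2;0 0 0 0 0 0 0.5;0 0 0 0 0 0 1;0 0 0 0 0 0 1' 35
python3 -m jog '0 0 0 0 0 0 1;0 0 0 0 0 0 1'
python3 -c "
from h import *
s=sense();print(s['tool_pos'],s['tcp_rot'],s['ft_force'],s['wrist_torque'],s['finger_gap'],s['grip_force'],s['joint_pos'])"
```

```text
time: 3.68
tool_pos: [610.2, 235.3, 238.9]
tcp_rot: [-180.0, 0.0, 166.5]
ft_force: [0.2, -0.3, 4.6]
finger_gap: 12.5
grip_force: 2.3
time: 3.92
tool_pos: [610.2, 235.1, 239.0]
tcp_rot: [-180.0, 0.0, 166.5]
ft_force: [-2.2, -4.3, 4.9]
finger_gap: 8.0
grip_force: 40.0
[610.15844115 235.0779675  238.98952856] [-1.79969103e+02  4.16058274e-03  1.66494163e+02] [-2.18412817 -4.27055353  4.86895485] [-0.71720268  0.47561481 -0.04970329] 7.959787194488902 40.01373050654365 [ 1.65878378e+01  2.29236883e+01  8.48580072e+01 -3.02623694e-02
  7.22301993e+01 -5.98970853e+01]
```

```bash

for k in 1; do python3 -m jog '0 0 -.003 0 0 .1 1;0 0 -.003 0 0 .14 1;0 0 -.0035 0 0 .14 1;0 0 -.0035 0 0 .14 1;0 0 -.0035 0 0 .14 1'; done
python3 -c "
from h import *
s=sense();print(s['tool_pos'],s['tcp_rot'],s['ft_force'],s['wrist_torque'],s['finger_gap'],s['grip_force'],s['joint_pos'])"
```

```text
time: 4.55
tool_pos: [610.4, 235.5, 240.6]
tcp_rot: [179.9, 0.0, 126.6]
ft_force: [0.3, -2.2, 1.8]
finger_gap: 8.3
grip_force: 39.5
[610.40662863 235.51082686 240.57980944] [1.79934600e+02 2.09792454e-02 1.26633707e+02] [ 0.34485319 -2.17554292  1.79147006] [-0.23651732 -0.23360987  0.08273805] 8.287382096572117 39.53206121921539 [ 1.66088109e+01  2.28388183e+01  8.47876431e+01  2.81702621e-03
  7.23049090e+01 -2.00257626e+01]
```

```bash

python3 -m jog '0 0 -.0032 0 0 .14 1;0 0 -.0032 0 0 .14 1;0 0 -.0032 0 0 .14 1;0 0 -.0032 0 0 .14 1;0 0 -.0032 0 0 .14 1'
python3 -m jog '0 0 -.0032 0 0 .14 1;0 0 -.0032 0 0 .14 1;0 0 -.0032 0 0 .14 1;0 0 -.0032 0 0 .14 1;0 0 0 0 0 0 1'
python3 -c "
from h import *
s=sense();print(s['tool_pos'],s['tcp_rot'],s['ft_force'],s['wrist_torque'],s['finger_gap'],s['grip_force'],s['joint_pos'])"
```

```text
time: 5.18
tool_pos: [610.9, 235.6, 242.2]
tcp_rot: [179.8, -0.1, 84.6]
ft_force: [5.1, 0.2, -1.6]
finger_gap: 8.4
grip_force: 39.1
time: 5.8
tool_pos: [611.3, 235.3, 243.5]
tcp_rot: [179.8, -0.2, 51.2]
ft_force: [7.8, -1.5, -2.5]
finger_gap: 8.1
grip_force: 38.9
[611.28681878 235.30017524 243.49901588] [ 1.79846491e+02 -1.67791001e-01  5.11572850e+01] [ 7.78864905 -1.53472729 -2.46244105] [-0.19451171 -1.25574695 -0.02923156] 8.087443292973099 38.907756144180894 [ 1.65789465e+01  2.26889049e+01  8.46513570e+01 -3.26892132e-02
  7.24344689e+01  5.54316905e+01]
```

```bash

python3 -m jog '0 0 -.002 0 0 .08 1;0 0 -.002 0 0 .08 1;0 0 -.002 0 0 .08 1;0 0 -.002 0 0 .08 1;0 0 0 0 0 0 1'
python3 -c "
from h import *
s=sense();print(s['tool_pos'],s['tcp_rot'],s['ft_force'],s['wrist_torque'],s['finger_gap'],s['grip_force'],s['joint_pos'])"
```

```text
time: 6.42
tool_pos: [611.5, 235.1, 244.3]
tcp_rot: [179.9, -0.2, 32.0]
ft_force: [8.6, -2.1, -3.6]
finger_gap: 7.9
grip_force: 38.8
[611.45480941 235.06627404 244.26443016] [179.88068411  -0.21638197  32.00154463] [ 8.60434386 -2.11831369 -3.58064612] [-0.33487965 -1.41639626 -0.04687556] 7.933075739192278 38.79147341474891 [ 1.65627654e+01  2.26454467e+01  8.46209813e+01 -6.01960743e-02
  7.24932444e+01  7.45794337e+01]
```

```bash

python3 -m jog '0 0 -.001 0 0 .035 1;0 0 -.001 0 0 .035 1;0 0 0 0 0 0 1'
python3 -c "
from h import *
for i in range(1):
  s=sense();print(s['tool_pos'],s['tcp_rot'],s['ft_force'],s['wrist_torque'],s['finger_gap'],s['grip_force'])"
python3 -m jog '0 0 -.001 0 0 .035 1;0 0 -.001 0 0 .035 1;0 0 0 0 0 0 1'
python3 -c "
from h import *
s=sense();print(s['tool_pos'],s['tcp_rot'],s['ft_force'],s['wrist_torque'],s['finger_gap'],s['grip_force'])"
```

```text
time: 6.8
tool_pos: [611.5, 235.0, 244.4]
tcp_rot: [179.9, -0.2, 27.8]
ft_force: [9.8, -1.8, -4.2]
finger_gap: 8.3
grip_force: 38.8
[611.47825323 235.03447806 244.41488567] [179.89024292  -0.2255658   27.84474946] [ 9.8295022  -1.84231429 -4.17081007] [-0.42236064 -1.5037807  -0.05969609] 8.270646240944188 38.75548901036382
time: 7.18
tool_pos: [611.5, 235.0, 244.6]
tcp_rot: [179.9, -0.2, 23.6]
ft_force: [9.2, -1.9, -4.6]
finger_gap: 7.8
grip_force: 38.7
[611.49730589 234.96606404 244.58040564] [179.90297724  -0.23158307  23.64054287] [ 9.19781887 -1.85871677 -4.57648625] [-0.45752844 -1.5345909  -0.10703208] 7.847851125371674 38.718808852136135
```

Total turn is 143° and the torque is rising, so the nut is at or near its loose stop (≈2.78). I'll release, rise, and go to look at the rod.

```bash

python3 -m jog '0 0 0 0 0 0 -1;0 0 0 0 0 0 -1;0 0 0 0 0 0 -1;0 0 0 0 0 0 -1;0 0 -.4 0 0 0 -1'
python3 -m jog '0 0 -.5 0 0 0 -1;0 0 0 0 0 0 -1'
python3 - <<'E'
from h import *
go([480,189,310],180)
print(sense()["joint_pos"])
E
```

```text
time: 7.8
tool_pos: [608.3, 235.0, 280.3]
tcp_rot: [-179.9, 0.5, 23.7]
ft_force: [0.2, -0.4, 0.2]
finger_gap: 85.3
grip_force: 0.0
time: 8.05
tool_pos: [611.7, 236.0, 340.9]
tcp_rot: [179.9, -0.6, 23.7]
ft_force: [1.0, 0.9, -0.3]
finger_gap: 85.4
grip_force: 0.0
at [611.7 236.  340.9] [179.93  -0.57  23.72] shift/100: [-1.398 -0.099  0.295] turn/60: [ 1.300e-02 -1.000e-03 -2.605e+00]
[1.66200236e+01 1.76939062e+01 8.02475221e+01 3.61280191e-03
 8.14818158e+01 8.29043064e+01]
```

```bash

python3 -m jog '-.47 -.033 .1 0 0 0 -1;-.47 -.033 .1 0 0 0 -1;-.46 -.033 .1 0 0 0 -1;0 0 0 0 0 -.174 -1;0 0 0 0 0 -.174 -1'
for i in 1 2; do python3 -m jog '0 0 0 0 0 -.174 -1;0 0 0 0 0 -.174 -1;0 0 0 0 0 -.174 -1;0 0 0 0 0 -.174 -1;0 0 0 0 0 -.174 -1'; done
python3 -m jog '0 0 0 0 0 -.174 -1;0 0 0 0 0 -.174 -1;0 0 0 0 0 -.174 -1;0 0 0 0 0 0 -1;0 0 0 0 0 0 -1'
python3 - <<'E'
from h import *
s=snapshot("wrist");np.save("w4.npy",s,allow_pickle=True);T=snapshot("top");np.save("t4.npy",T,allow_pickle=True)
go([522,188,250],182.5)
print(sense()["joint_pos"])
b,m=blue(s);print(b);print(blue(T)[0])
o=np.zeros((600,800,3),np.uint8);o[:400,:640]=s["img"]
o[400:,:200]=cv2.resize(T["img"][190:240,195:245],None,fx=4,fy=4,interpolation=cv2.INTER_CUBIC)
o[400:,250:550]=cv2.resize(T["img"][215:290,380:492],(300,200),interpolation=cv2.INTER_CUBIC)
cv2.imwrite("pics/w4.png",o[:,:,::-1])
E
```

```text
time: 8.68
tool_pos: [476.8, 187.9, 303.3]
tcp_rot: [-180.0, 0.1, 44.9]
ft_force: [0.2, 0.7, 1.0]
finger_gap: 85.3
grip_force: 0.0
time: 9.3
tool_pos: [477.6, 188.2, 303.6]
tcp_rot: [-179.9, 0.0, 97.1]
ft_force: [0.0, 0.1, 1.2]
finger_gap: 85.4
grip_force: 0.0
time: 9.93
tool_pos: [477.6, 188.2, 303.6]
tcp_rot: [-180.0, -0.0, 149.3]
ft_force: [-0.3, 0.0, -0.2]
finger_gap: 85.4
grip_force: 0.0
time: 10.55
tool_pos: [477.8, 188.2, 304.0]
tcp_rot: [-180.0, -0.0, -179.9]
ft_force: [0.2, -0.1, -0.5]
finger_gap: 85.3
grip_force: 0.0
at [477.8 188.2 304.2] [-1.7999e+02 -2.0000e-02 -1.7985e+02] shift/100: [-0.442 -0.003  0.542] turn/60: [-0.    -0.    -0.039]
[ 1.57748807e+01 -1.83587828e+00  1.05587955e+02 -7.57905294e-04
  7.62642625e+01 -7.43750792e+01]
[([317, 254, 12, 84, 652], [322.9, 298.8])]
[([235, 213, 7, 42, 213], [237.6, 232.9])]
```

View pics/w4.png

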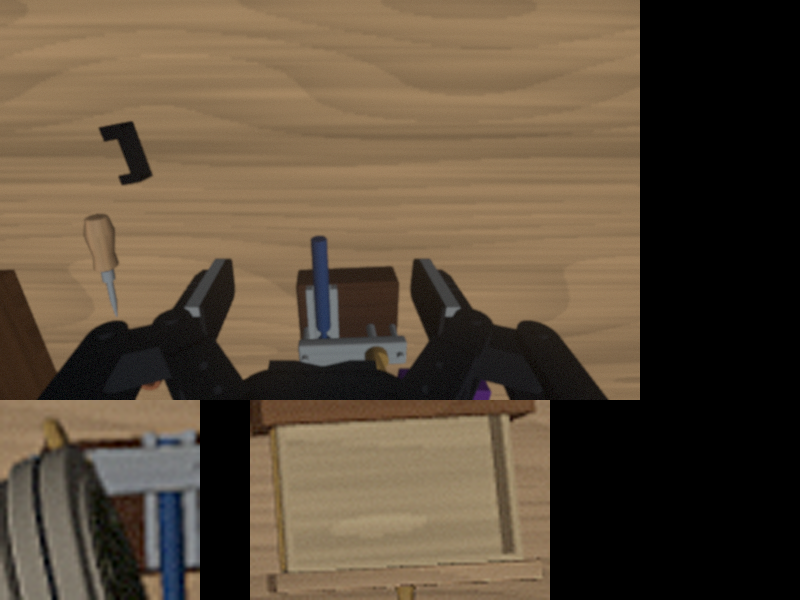

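The wrist view shows the rod from its front end at (319,238) to the strap at (323,335), with the strap raised and the rod's neck visible. The rod is nearly on the gripper plane (column 322). The top view crop shows the drawer floor clearly.

```bash
python3 - <<'E'
from h import *
W=np.load("w4.npy",allow_pickle=True).item();T=np.load("t4.npy",allow_pickle=True).item()
W2=np.load("w2.npy",allow_pickle=True).item()
b,m=blue(W);
for z in (39,42):
  P=[]
  for r in (256,275,290,310,325):
    xs=np.nonzero(m[r])[0]; P.append(cast(W,[(xs.mean(),r)],z)[0])
  P=np.array(P);print(z,P.round(1).tolist(),"yaw",np.degrees(np.polyfit(P[:,0],P[:,1],1)[0]).round(2))
print("tip top W",cast(W,[(319.5,238)],42).round(1)," W-W2 tri tip",tri([(W,(319.5,238)),(W2,(159+248/3,161+48/3))]),tri([(W,(319.5,238)),(T,(239.2,254.8))]))
# widths: rod dia at row 290
xs=np.nonzero(m[270])[0];print(len(xs))
# block/strap corners for jig yaw
print("strap@64",cast(W,[(300,342),(406,337)],64).round(1),"block front top@30",cast(W,[(299,280),(396,280)],30).round(1))
g=lambda x,y:(380+x*112/300,215+y*75/200)
q=[("fl floor",(287-250,572-400)),("fr floor",(515-250,552-400)),("bl",(277-250,425-400)),("br",(492-250,415-400))]
for n,p in q: print(n,cast(T,[g(*p)],22).round(1))
print("panel outer top L,R @64",cast(T,[g(275-250,578-400),g(541-250,562-400)],64).round(1))
E
```

```text
39 [[527.3, 189.7, 39.0], [546.1, 188.8, 39.0], [561.6, 189.4, 39.0], [583.1, 190.3, 39.0], [600.1, 190.4, 39.0]] yaw 0.91
42 [[525.6, 189.7, 42.0], [544.1, 188.8, 42.0], [559.4, 189.3, 42.0], [580.7, 190.3, 42.0], [597.4, 190.3, 42.0]] yaw 0.91
tip top W [[508.9 186.8  42. ]]  W-W2 tri tip (array([511.81772378, 186.76704691,  36.01466436]), [0.1, 0.1]) (array([511.83457497, 185.24529478,  34.69852715]), [1.6, 1.6])
8
strap@64 [[595.8 170.3  64. ]
 [590.5 259.8  64. ]] block front top@30 [[557.3 168.   30. ]
 [557.3 256.2  30. ]]
fl floor [[ 451.6 -152.3   22. ]]
fr floor [[ 463.3 -342.7   22. ]]
bl [[ 573.4 -149.6   22. ]]
br [[ 578.4 -332.1   22. ]]
panel outer top L,R @64 [[ 446.6 -135.4   64. ]
 [ 454.  -347.9   64. ]]
```

```bash
cat >> h.py <<'E'
def rod(s,rows,z):
    i=cv2.GaussianBlur(s["img"],(3,3),0).astype(int);m=((i[...,2]-i[...,0])>18).astype(np.uint8)
    n,l,st,c=cv2.connectedComponentsWithStats(m);k=1+np.argmax(st[1:,4]);print("box",st[k]);P=[]
    for r in rows:
        xs=np.nonzero(l[r]==k)[0]
        if len(xs): P.append(cast(s,[((xs[0]+xs[-1])/2,r)],z)[0]);print(r,xs[0],xs[-1],P[-1].round(1))
    P=np.array(P);p=np.polyfit(P[:,0],P[:,1],1);print("yaw",np.degrees(np.arctan(p[0])).round(2),"y at 534:",np.polyval(p,534).round(1))
E
python3 - <<'E'
from h import *
for n,rr in(("w4",range(245,326,10)),("w2",range(190,270,10)),("t4",range(215,253,6))):
    rod(np.load(n+".npy",allow_pickle=True).item(),rr,39)
E
```

```text
box [ 314  240   17   99 1207]
245 314 325 [516.9 186.7  39. ]
255 315 325 [526.4 187.2  39. ]
265 315 326 [536.1 187.6  39. ]
275 315 327 [546.1 188.   39. ]
285 315 328 [556.3 188.5  39. ]
295 316 328 [566.8 188.9  39. ]
305 317 329 [577.6 189.8  39. ]
315 317 329 [588.7 189.9  39. ]
325 317 330 [600.1 190.4  39. ]
yaw 2.58 y at 534: 187.5
box [ 382  322   46   49 1424]Traceback (most recent call last):
  File "<stdin>", line 3, in <module>
  File "h.py", line 33, in rod
    P=np.array(P);p=np.polyfit(P[:,0],P[:,1],1);print("yaw",np.degrees(np.arctan(p[0])).round(2),"y at 534:",np.polyval(p,534).round(1))
                               ~^^^^^
IndexError: too many indices for array: array is 1-dimensional, but 2 were indexed
```

```bash

python3 -m jog '0 0 0 0 0 -.041 -1;-.28 -.015 .3 0 0 0 -1;-.28 -.015 .3 0 0 0 -1;0 0 .2 0 0 0 -1;0 0 0 0 0 0 -1' 40
python3 - <<'E'
from h import *
W=snapshot("wrist");np.save("w5.npy",W,allow_pickle=True)
rod(W,range(230,330,15),39)
go([534,187.6,204.5],182.5)
E
```

```text
time: 11.28
tool_pos: [532.6, 187.6, 222.1]
tcp_rot: [-179.9, -0.3, -177.3]
ft_force: [-0.1, -0.4, -0.6]
finger_gap: 85.1
grip_force: 0.0
box [ 310  220   22  147 2902]
230 312 330 [518.3 186.9  39. ]
245 311 330 [527.3 187.   39. ]
260 311 330 [536.6 187.5  39. ]
275 311 331 [546.2 188.2  39. ]
290 311 331 [556.2 188.7  39. ]
305 310 330 [566.6 188.6  39. ]
320 310 330 [577.4 189.1  39. ]
yaw 2.22 y at 534: 187.5
at [533.1 187.9 223.7] [-1.7998e+02 -1.4000e-01 -1.7727e+02] shift/100: [-0.009 -0.003  0.192] turn/60: [-0.    -0.002  0.004]
```

```bash

python3 -m jog '-.01 -.003 .1 0 0 0 -1;0 0 .09 0 0 0 -1;0 0 0 0 0 0 .3;0 0 0 0 0 0 .6;0 0 0 0 0 0 .9' 45
python3 -m jog '0 0 0 0 0 0 1;0 0 0 0 0 0 1;0 0 0 0 0 0 1'
python3 -c "
from h import *
s=sense();print(s['tool_pos'],s['tcp_rot'],s['ft_force'],s['wrist_torque'],s['joint_pos'])
go([533.5,187.5,205],182.5)"
```

```text
time: 11.95
tool_pos: [535.2, 187.7, 205.8]
tcp_rot: [180.0, 0.0, -177.2]
ft_force: [0.2, -0.0, -0.1]
finger_gap: 32.2
grip_force: 0.0
time: 12.32
tool_pos: [535.2, 187.6, 205.7]
tcp_rot: [-180.0, 0.0, -177.2]
ft_force: [0.5, -2.3, 0.7]
finger_gap: 12.2
grip_force: 44.8
[535.19212554 187.57529212 205.66027261] [-1.79992542e+02  2.66829053e-02 -1.77237876e+02] [ 0.47973062 -2.28579638  0.71003523] [-0.20287603 -0.05130803 -0.02269484] [ 1.41390775e+01  1.31104555e+01  1.00789022e+02 -1.37571314e-02
  6.60758362e+01 -7.86174689e+01]
at [535.2 187.6 205.7] [-1.7999e+02  3.0000e-02 -1.7724e+02] shift/100: [0.017 0.    0.007] turn/60: [-0.     0.     0.004]
```

```bash

python3 -m jog '0 0 0 0 0 0 .4;0 0 0 0 0 0 .4;0 0 .035 0 0 0 .4;0 0 0 0 0 0 1;0 0 0 0 0 0 1' 45
python3 -m jog '0 0 0 0 0 0 1;0 0 0 0 0 0 1'
python3 -c "
from h import *
s=sense();print([sense()['finger_gap'] for i in range(4)],s['tool_pos'],s['tcp_rot'],s['ft_force'],s['wrist_torque'])"
```

```text
time: 12.95
tool_pos: [534.8, 187.5, 201.6]
tcp_rot: [-180.0, -0.0, -177.2]
ft_force: [-0.1, -1.5, -0.4]
finger_gap: 11.8
grip_force: 44.1
time: 13.2
tool_pos: [534.9, 187.6, 201.8]
tcp_rot: [-180.0, -0.0, -177.2]
ft_force: [-0.4, -1.8, -0.9]
finger_gap: 12.2
grip_force: 44.1
[12.190650508224504, 12.190650508224504, 12.190650508224504, 12.190650508224504] [534.91053987 187.56412179 201.79151518] [-1.79987133e+02 -2.40832945e-02 -1.77233976e+02] [-0.39266097 -1.78963314 -0.94275253] [-0.29204999  0.11813798 -0.02117056]
```

Same gap at both heights, so the pads hold the full diameter. I'll regrip 3 mm higher so the tips stay above the rod's underside for the drawer, then draw the rod out.

```bash

python3 -m jog '0 0 0 0 0 0 .4;0 0 0 0 0 0 .4;0 0 -.03 0 0 0 .4;0 0 0 0 0 0 1;0 0 0 0 0 0 1' 45
python3 -m jog '0 0 0 0 0 0 1;0 0 0 0 0 0 1;.05 0 0 0 0 0 1;.05 0 0 0 0 0 1;0 0 0 0 0 0 1'
python3 -c "
from h import *
s=sense();print(s['finger_gap'],s['tool_pos'],s['tcp_rot'],s['ft_force'],s['wrist_torque'])"
```

```text
time: 13.82
tool_pos: [535.3, 187.6, 205.4]
tcp_rot: [-180.0, 0.1, -177.2]
ft_force: [0.8, -1.1, 2.4]
finger_gap: 12.2
grip_force: 44.5
time: 14.45
tool_pos: [524.4, 187.2, 204.8]
tcp_rot: [-180.0, -0.1, -177.2]
ft_force: [-2.0, -0.5, 4.3]
finger_gap: 11.9
grip_force: 44.7
11.919273106982939 [524.39353854 187.20590803 204.82926698] [-1.79997078e+02 -5.23636901e-02 -1.77223372e+02] [-2.00067443 -0.53764166  4.34758144] [-0.20455059  0.11467211 -0.05610148]
```

```bash

python3 -m jog '.08 0 0 0 0 0 1;.1 0 0 0 0 0 1;.1 0 0 0 0 0 1;.1 0 0 0 0 0 1;.1 0 0 0 0 0 1'
python3 -m jog '.1 0 0 0 0 0 1;.1 0 0 0 0 0 1;0 0 -.1 0 0 0 1;0 0 -.3 0 0 0 1;0 0 -.3 0 0 0 1'
python3 -m jog '0 0 -.3 0 0 0 1;0 0 0 0 0 0 1;0 0 0 0 0 0 1'
python3 - <<'E'
from h import *
s=sense();print(s['finger_gap'],s['tool_pos'],s['tcp_rot'],s['ft_force'])
C=snapshot("scene");T=snapshot("top");W=snapshot("wrist")
for n,x in(("c6",C),("t6",T),("w6",W)): np.save(n+".npy",x,allow_pickle=True)
o=np.zeros((600,800,3),np.uint8)
o[:250,:400]=cv2.resize(W["img"],(400,250));o[:300,400:]=cv2.resize(C["img"][150:300,260:460],(400,300))
o[300:,:400]=cv2.resize(T["img"][185:335,180:380],(400,300));o[300:,400:]=cv2.resize(C["img"][100:250,160:360],(400,300))
cv2.imwrite("pics/c6.png",o[:,:,::-1])
E
```

```text
time: 15.08
tool_pos: [476.1, 184.8, 204.7]
tcp_rot: [-180.0, -0.0, -177.2]
ft_force: [0.9, 0.1, 0.8]
finger_gap: 12.0
grip_force: 44.3
time: 15.7
tool_pos: [457.2, 183.9, 276.3]
tcp_rot: [-180.0, 0.0, -177.2]
ft_force: [0.3, -0.2, -1.0]
finger_gap: 12.2
grip_force: 44.2
time: 16.08
tool_pos: [457.0, 183.8, 304.7]
tcp_rot: [-180.0, -0.0, -177.2]
ft_force: [-0.3, -0.1, -0.8]
finger_gap: 11.7
grip_force: 44.2
11.70410698479045 [457.03182452 183.8164848  304.65978458] [-1.79997362e+02 -7.15596048e-03 -1.77237855e+02] [-0.27475127 -0.12842341 -0.82712744]
```

View pics/c6.png

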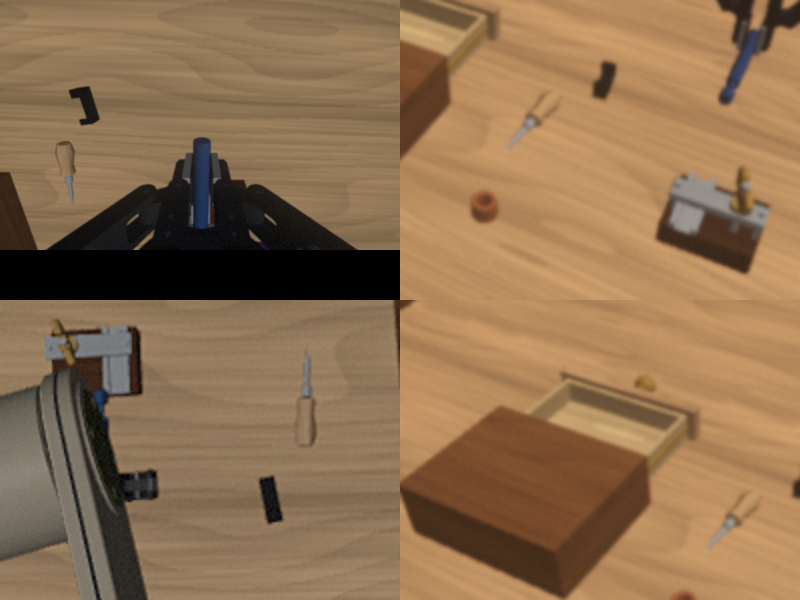

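The rod is held level and clear of the jig. The jig now shows an empty trough, and the clip, awl and bushing are untouched. Next I'll turn the rod and carry it towards the drawer.

```bash

python3 -m jog '0 0 0 0 0 .165 1;0 0 0 0 0 .165 1;0 0 0 0 0 .165 1;0 0 0 0 0 .165 1;0 0 0 0 0 .165 1'
python3 -m jog '0 0 0 0 0 .165 1;0 0 0 0 0 .165 1;0 0 0 0 0 .165 1;0 0 0 0 0 .165 1;0 0 0 0 0 0 1'
python3 -m jog '-.5 .07 0 0 0 0 1;-.5 .08 0 0 0 0 1;-.5 .07 0 0 0 0 1;-.5 .08 0 0 0 0 1;-.5 .07 0 0 0 0 1'
python3 -m jog '0 0 0 0 0 0 1;0 0 0 0 0 0 1'
python3 - <<'E'
from h import *
s=sense();print(s['finger_gap'],s['tool_pos'],s['tcp_rot'],s['joint_pos'].round(1))
W=snapshot("wrist");np.save("w7.npy",W,allow_pickle=True);cv2.imwrite("pics/w7.png",W["img"][:,:,::-1])
E
```

```text
time: 16.85
tool_pos: [456.8, 183.8, 303.8]
tcp_rot: [-179.9, -0.1, 132.9]
ft_force: [-0.2, 0.1, 0.1]
finger_gap: 11.7
grip_force: 44.2
time: 17.48
tool_pos: [456.8, 183.8, 303.9]
tcp_rot: [-179.9, 0.0, 93.7]
ft_force: [0.2, -0.7, 0.1]
finger_gap: 11.8
grip_force: 44.2
time: 18.1
tool_pos: [510.0, -64.9, 304.5]
tcp_rot: [-180.0, -0.0, 93.9]
ft_force: [-0.0, -0.3, -0.6]
finger_gap: 12.0
grip_force: 44.2
time: 18.35
tool_pos: [509.7, -63.1, 304.3]
tcp_rot: [-179.9, -0.0, 93.8]
ft_force: [0.1, -0.1, -0.3]
finger_gap: 12.1
grip_force: 44.2
12.107405733337139 [509.74845738 -63.05049958 304.30629779] [-1.79933222e+02 -4.76778514e-02  9.37622474e+01] [-12.8  -1.8 105.5   0.   76.3 -16.6]
```

View pics/w7.png

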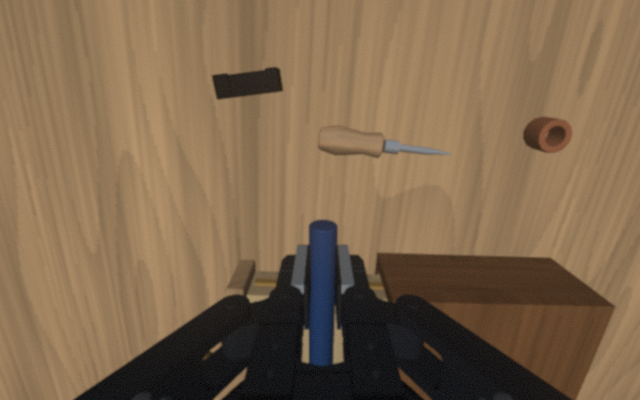

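```bash
python3 - <<'E'
from h import *
T=np.load("t4.npy",allow_pickle=True).item();W=np.load("w7.npy",allow_pickle=True).item()
g=lambda x,y:(380+(x-250)*112/300,215+(y-400)*75/200)
def c(n,z,*p,s=T,f=g): print(n,cast(s,[f(*q) for q in p],z)[:,:2].round(1).tolist())
c("+y wall inner top",53,(284,428),(287,572))
c("-y wall floor",22,(490,415),(503,553))
c("-y wall inner top",53,(510,416),(517,552))
c("panel inner top",64,(287,572),(516,556))
c("panel outer top",64,(275,580),(541,563))
c("chest front edge top",75,(262,432),(534,411))
f=lambda x,y:(x,y)
c("W chest bottom corner",0,(378,255),s=W,f=f)
c("W panel end top",64,(230,291),(246,291),s=W,f=f)
c("W panel end bottom",0,(243,261),(256,261),s=W,f=f)
c("W wall top outer/inner",53,(255,283),(384,287),s=W,f=f)
E
# close crop: floor/panel edges by enlarging the wrist view
python3 - <<'E'
import cv2,numpy as np,sys
sys.path.insert(0,'.')
W=np.load("w7.npy",allow_pickle=True).item();T=np.load("t4.npy",allow_pickle=True).item()
o=np.zeros((600,800,3),np.uint8)
o[:240,:800]=cv2.resize(W["img"][240:300,220:420],(800,240),interpolation=cv2.INTER_CUBIC)
o[240:,:600]=cv2.resize(T["img"][210:290,370:495],None,fx=4.5,fy=4.5,interpolation=cv2.INTER_CUBIC)[:,:600] if 0 else cv2.resize(T["img"][210:285,370:495],(600,360),interpolation=cv2.INTER_CUBIC)
cv2.imwrite("pics/c8.png",o[:,:,::-1])
E
```

```text
+y wall inner top [[566.8, -149.9], [451.2, -146.9]]
-y wall floor [[578.5, -330.3], [462.8, -332.6]]
-y wall inner top [[573.1, -336.1], [462.6, -333.2]]
panel inner top [[451.1, -145.0], [459.2, -328.1]]
panel outer top [[445.1, -135.3], [453.2, -347.9]]
chest front edge top [[561.1, -128.4], [573.8, -347.9]]
W chest bottom corner [[568.6, -130.4]]
W panel end top [[440.1, -134.9], [452.9, -134.0]]
W panel end bottom [[434.9, -146.3], [447.9, -145.4]]
W wall top outer/inner [[457.8, -133.8], [564.8, -130.5]]
```

View pics/c8.png

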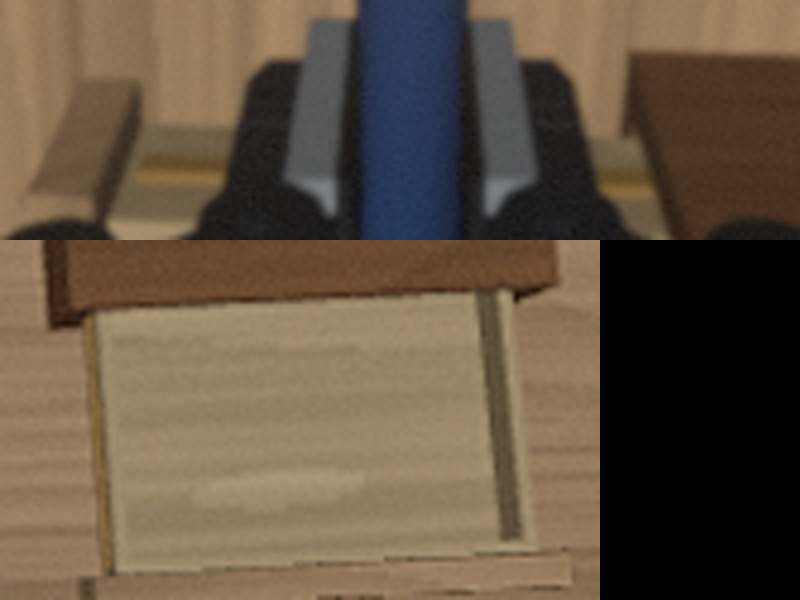

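```bash
python3 - <<'E'
from h import *
go([503.5,-203,240],93.3)
E
```

```text
at [509.7 -62.5 304.4] [-1.7994e+02 -4.0000e-02  9.3800e+01] shift/100: [-1.398 -0.155  0.643] turn/60: [-0.001 -0.001  0.008]
```

```bash

python3 -m jog '-.47 -.05 0 0 0 .008 1;-.47 -.05 0 0 0 0 1;-.46 -.05 .1 0 0 0 1;0 0 .3 0 0 0 1;0 0 .24 0 0 0 1'
python3 -m jog '0 0 .2 0 0 0 1;0 0 .1 0 0 0 1;0 0 0 0 0 0 1;0 0 0 0 0 0 1'
python3 - <<'E'
from h import *
go([503.5,-203,197],93.3)
s=sense();print(s['ft_force'],s['finger_gap'])
W=snapshot("wrist");C=snapshot("scene")
o=np.zeros((600,800,3),np.uint8)
o[:400,:640]=W["img"];o[400:,:266]=cv2.resize(C["img"][120:210,210:330],(266,200),interpolation=cv2.INTER_CUBIC)
cv2.imwrite("pics/c9.png",o[:,:,::-1])
E
```

```text
time: 19.02
tool_pos: [503.1, -203.0, 239.8]
tcp_rot: [-180.0, -0.0, 93.3]
ft_force: [-0.6, 0.7, -0.1]
finger_gap: 12.0
grip_force: 44.2
time: 19.52
tool_pos: [503.8, -203.7, 212.0]
tcp_rot: [179.9, 0.0, 93.2]
ft_force: [-0.3, 0.2, 0.3]
finger_gap: 11.8
grip_force: 44.2
at [ 503.8 -203.7  212. ] [1.7993e+02 4.0000e-02 9.3240e+01] shift/100: [ 0.007 -0.003  0.15 ] turn/60: [ 0.001  0.001 -0.001]
[-0.28910905  0.19378214  0.255569  ] 11.761206835937843
```

View pics/c9.png

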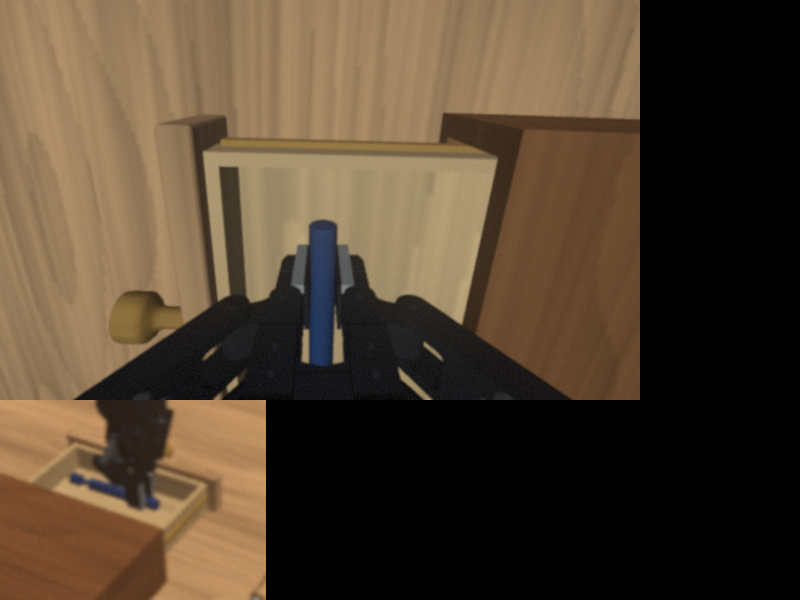

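The rod (323,220)–(321,365) is inside the drawer, clear of the front panel (col ~240), the near wall (row ~165) and the chest edge (col ~490). Lowering gently.

```bash

python3 -m jog '0 0 .07 0 0 0 1;0 0 .04 0 0 0 1;0 0 .02 0 0 0 1;0 0 0 0 0 0 1'
python3 -m jog '0 0 .01 0 0 0 1;0 0 .005 0 0 0 1;0 0 0 0 0 0 1'
python3 -c "
from h import *
s=sense();print(s['ft_force'],s['tool_pos'],s['wrist_torque'])"
```

```text
time: 20.12
tool_pos: [503.2, -203.9, 197.9]
tcp_rot: [-180.0, -0.0, 93.2]
ft_force: [-0.5, 0.6, -0.2]
finger_gap: 12.0
grip_force: 44.2
time: 20.5
tool_pos: [503.9, -203.9, 197.7]
tcp_rot: [179.9, 0.0, 93.2]
ft_force: [-2.0, 2.3, 8.9]
finger_gap: 11.9
grip_force: 45.0
[-2.02328559  2.29165932  8.85946337] [ 503.92667304 -203.92271155  197.6856915 ] [ 0.52318807  0.13179321 -0.04647012]
```

```bash

python3 -m jog '0 0 0 0 0 0 .6;0 0 0 0 0 0 .45;0 0 0 0 0 0 .4;0 0 0 0 0 0 .4;0 0 0 0 0 0 .4'
python3 -m jog '0 0 -.1 0 0 0 .4;0 0 -.3 0 0 0 .4;0 0 -.5 0 0 0 .4;0 0 -.5 0 0 0 .4;0 0 0 0 0 0 .4'
python3 -m jog '.5 0 -.2 0 0 0 .4;.5 0 -.2 0 0 0 .4;.5 0 0 0 0 0 .4;0 0 0 0 0 0 .4;0 0 0 0 0 0 .4'
python3 - <<'E'
from h import *
T=snapshot("top");C=snapshot("scene");s=sense();print(s["tool_pos"],s["ft_force"])
o=np.zeros((600,800,3),np.uint8)
o[:400,:640]=T["img"];o[400:,:266]=cv2.resize(C["img"][120:210,210:330],(266,200),interpolation=cv2.INTER_CUBIC)
o[400:,400:600]=cv2.resize(C["img"][220:290,385:455],(200,200),interpolation=cv2.INTER_CUBIC)
cv2.imwrite("pics/c10.png",o[:,:,::-1])
E
```

```text
time: 21.12
tool_pos: [503.2, -203.9, 196.3]
tcp_rot: [-180.0, -0.0, 93.2]
ft_force: [-0.2, 0.6, -0.7]
finger_gap: 25.5
grip_force: 0.0
time: 21.75
tool_pos: [504.8, -204.7, 343.0]
tcp_rot: [179.5, 0.3, 93.2]
ft_force: [-0.0, -0.0, 0.3]
finger_gap: 25.7
grip_force: 0.0
time: 22.38
tool_pos: [494.8, -54.2, 376.1]
tcp_rot: [-180.0, 0.0, 93.2]
ft_force: [-0.1, -0.4, -0.6]
finger_gap: 25.4
grip_force: 0.0
[494.83295332 -54.98198211 376.05757389] [ 0.31590691 -0.42134475  0.28993319]
```

View pics/c10.png

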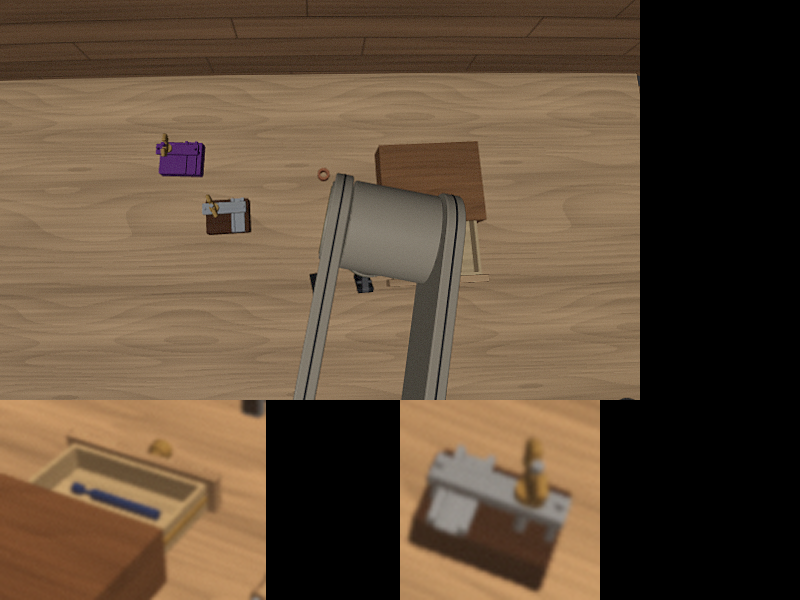

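The rod lies flat in the open drawer, the nut is left loosened with the strap raised, and the bystanders are in place. Handing in.

```bash
python3 -c "
from bench import *
print(hand_in())"
```

```text
the job is handed in; nothing more can be done
None
```

The job is handed in, with no verdict returned: I loosened the nut to about 2.78 rad (estimated from 143° of turn; the stop is at 2.8), drew the rod out endwise and laid it flat in the open drawer, and I saw no sign that the clip, bushing or awl was disturbed (the arm hid the awl in the last picture).

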